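# Snap the cleaned feed roller back into the herb slicer

## Task

Put the cleaned feed roller with the cone-shaped ends back into the herb slicer: press it down level between the two spring clips until it snaps fully home in its two V rests, then let go. Feel for the clips and never force it: more than 3 kilograms of push (30 N) on the slicer bends them. Leave the blunt-ended spare roller and everything else on the counter where they are.

Things in the scene. Friction and masses are not known exactly. Their poses are not given: they have to be found in the camera images.
- roller: steel feed roller to fit, on a rack, middle 34 mm above the counter. Drum 30 mm diameter x 62 mm; a 20 mm diameter journal each end; 110 mm overall; the last 4 mm each end is a cone from 20 down to 6 mm diameter. 0.2 to 0.33 kg. Origin at its middle, y along its axis (same either way round). Grip across the drum from above.
- spare: spare roller on the other rack: same drum and journals but only 94 mm overall, with blunt square-cut ends. Does not fit; leave it. Origin at its middle, y along its axis.
- slicer: bench herb slicer, fixed. Origin on the counter under the seat, y along the fitted roller, z up. Grey base 130 x 310 x 20 mm, y -210 to +100. The clip carriage on it has a lower roller (20 mm diameter, 60 mm long, top 52 mm above the counter); either side of that the fingers have free room down to 32 mm above the counter, within 30 mm of the carriage's middle in y.
- seat (a point): nominal middle of the fitted roller, 75 mm above the counter; axes as the slicer's. The carriage (plate with both V rests and clips) is clamped up to 17 mm either way along y from here; this offset is in no reading: find it by sight or by feel. Height and x do not vary. Two 90 degree V rests, 28 mm wide at the top, 41 mm either side of the carriage's middle, centre the journals in x.
- mark_left (a point): where the nose of the +y clip would be with the carriage in mid range (does not follow it): 53.5 mm from the seat along y, 9 mm above it. The clip: plate 26 mm wide in x, faces 58 and 61 mm from the carriage's middle, with an inward nose (radius 2 mm) along the top reaching to 51.5 mm; flat top 11 mm above the seat's height. Under the nose the 110 mm roller has room.
- mark_right (a point): the same for the -y clip. Within about 2 mm of the carriage's middle the cones wedge both clips apart when pressed down and it snaps home (push 8 to 18 N). Farther off, one journal lands on a clip's rigid top, roller's middle about 21 mm above the seat, within 2 mm: a light push (5 N) that stops there tells it from an entry, where it sinks below 18 mm. Raise, shift along y and try again.
- gearbox (a point): middle of the top of the white gearbox on the slicer's -y end: 120 mm (x) x 100 mm (y), top 145 mm above the counter with a 10 mm high black cap on it; its near face is 108 mm from the seat.
- clip_left (a joint): outward give of the clip at the seat's +y end, m: 0 relaxed, 0.008 at most; spring 1.2 N per mm with 2.4 N of preload, polished. About 0.0004 with the roller home and centred, 0.0035 while its ends pass the noses.
- clip_right (a joint): the same for the clip at the seat's -y end.
- rack_a: wooden drying rack, fixed, board 70 x 105 x 6 mm with two 8 mm thick V rests 41 mm either side of its middle. Origin under its middle, y along its roller. Carries the cone-ended roller.
- rack_b: an identical rack with the spare roller; the two racks swap places.
- bowl: white enamel-like bowl, 150 mm across, 45 mm high, a bystander; origin on its underside, z up
- mortar: open brass mortar cup, 90 mm across, 85 mm high, a bystander; origin on its underside, z up
- jar: amber jar, 64 mm across, 100 mm high, a bystander; origin on its underside, z up
- tin: plain metal tin, 68 mm across, 90 mm high, a bystander; origin on its underside, z up
- weight: small brass weight, 32 mm across, 40 mm high, a bystander; origin on its underside, z up
- brush: hand brush lying flat, a bystander; origin on its underside
Things that resemble listed ones, but are neither listed nor needed, are in the scene too. What is shaped like the roller but blue is not meant.

How it is judged:
On the way:
1. the cone-ended roller has been lifted off its rack (height (world z) of roller above 0.06 m), for 0.1 s.
At the end, for the whole second after the job is handed in: The cone-ended roller is snapped home and released: its middle within 3 mm of the seat's height, 4 mm across and 22 mm along the axis (the carriage's range), its axis within 0.06 rad of the seat's, both clips sprung back to under 3 mm of give, at rest, no finger on it (x of roller in the frame of seat between -0.004 and 0.004 m and y of roller in the frame of seat between -0.022 and 0.022 m and z of roller in the frame of seat between -0.003 and 0.003 m and angle between the y axis of roller and the y axis of seat, either way round below 0.06 rad and value of joint each of clip_left, clip_right below 0.003 m and linear speed of roller below 0.02 m/s and contact force between roller and the fingers below 0.1 N); the robot touches nothing.
It fails at once if the roller is forced: it pushes on the slicer with more than 30 N (contact force between roller and slicer above 30 N).
It fails at once if the gripper pushes on the slicer with more than 30 N (contact force between the arm and slicer above 30 N).
It fails at once if the fingers push on the slicer with more than 30 N (contact force between the fingers and slicer above 30 N).
It fails at once if the spare roller is taken or shoved more than 15 mm (distance of spare from where it was at the start of the episode above 0.015 m).
It fails at once if something else on the counter is shoved more than 30 mm (distance of any of bowl, mortar, jar, tin, weight, brush from where it was at the start of the episode above 0.03 m).
It also fails if it takes over 70 s, if anything falls off the work surface, if the arm or the gripper's body presses on something with over 40 N, if the wrist force passes 120 N, or if a joint passes its speed limit or range.

## Robot

A 6-joint arm with a two-finger parallel gripper is mounted at the origin on the work surface. World frame = base frame: x ahead of the robot, y to its left, z up, the work surface at z = 0. Lengths are in m, angles in rad, forces in N, time in s.
With the tool pointing down it reaches from about 0.35 to 0.725 m from the base axis. Payload 6 kg.
Tool frame: the origin (TCP) lies at the very end of the fingers, on their centre line; the grasp point (between the pads) lies 19 mm behind it (env.hold_point_z is the distance from the TCP to the grasp point, in m); z points along the fingers, y is the line along which they close (so a half turn about z gives the same grasp; the last joint's range is limited). The gripper opens to 85 mm and grips with 20 to 120 N. Pads are 22 mm wide; open, the fingers measure 114 mm over their backs; the gripper's body (76 mm by 85 mm) begins 54 mm behind the grasp point. The pads swing forward as they close: fully open they stand 13 mm farther back than shut.
Start: joints at [-0.8, 0.04, 0.085, 0, -1.615, -0.334], TCP at [0.254, -0.544, 0.231] pointing down, gripper open.
Joint ranges: [-2.56, 2.56], [-1.29, 2.01], [-1.08, 1.49], [-3.29, 1.98], [-2.81, -0.18], [-2.99, 2.99]. Speed limits (rad/s): [2.57, 2.57, 3.01, 3.14, 3.14, 3.14].

## Interface

Orientations are given as a rotation vector (axis times angle).
In Python, from station import env gives the robot as it stands.
- The arm moves only by the shell command python3 -m creep 'ROWS' [FORCE]. ROWS is text: rows parted by semicolons, each of 5 numbers parted by spaces: the shift along the tool's x, y, z in mm, then the turn about the tool's z in rad, then the opening, from -1 (shut) to 1 (fully open). A call has 1 to 8 rows; each row is the pose to reach, as a shift and turn from the pose commanded when the call began, along the tool's axes at that moment; what a row does not reach only later rows make up. A row lasts 1/10 s, in which the tool goes at most 50 mm and 8.59 degrees, less where a joint would pass 70% of its speed; a pose out of reach is approached as far as the arm can. A call with a gripper value outside its range is refused whole. The fingers move at their own pace and stop on an object; FORCE is the grip in N (left out, the last holds). Time passes only in rows, so rows that repeat a pose let the fingers close. It gives the time, the measured TCP pose, the force, the opening and the grip force at its end, in the units of the state.
- env.get_state(): the state, without advancing time (a new reading comes with each control period).
- env.capture(name): name is "scene" or "side" or "wrist"; returns the picture (400x640x3 uint8, red, green, blue); there is no depth.
- env.get_calibration(name): a dict with "intrinsics" (3x3 intrinsics, pixels), "cam_to_world" (4x4, takes a point from camera to world coordinates); the wrist camera has in their place "T_tool_cam" (4x4, takes a point from camera to tool coordinates, whose origin is the TCP and whose axes are the flange's). Camera axes: x right, y up, looking along -z (the intrinsics and any distortion apply to the point x, -y, -z); pixel columns grow to the right and rows downward; lengths in m; the calibration is good to about 2 mm. The wrist camera is an equidistant fisheye: a pixel r from the principal point sees the ray r / f radians off the axis. A picture is of the moment at which its call begins: read the wrist's pose just before it. get_calibration takes no time and is no camera call.
- env.finish_job(): hands the job in; it is judged then, once.
Trained networks look in the newest picture that a camera, given by its name, has taken for a name from the list of things; names that differ only in an ending like _2 or _b are one class to them, and where a whole thing is asked for, a point or a joint stands for the part that bears it (a point fixed in the world has none). Each returns a list of dicts, best first, with "p" (0 to 1); they miss things now and then, are a little off and sometimes report something else, mostly with a low value. They report only what shows in the picture. A call takes as long as a camera call. They do not tell look-alikes from the thing itself.
- env.search_frame(query, camera): "position" ([column, row] in pixels, amid what is visible of it).
The state is a dict: "time_s": time; "qpos": joint angles; "qvel": joint speeds; "tau": joint torques, N m; "eef_pos": TCP position; "eef_rot": TCP orientation; "wrist_force": force on the tool from outside, world axes, zero at the start; "ft_torque": the same for the moment, N m; "width": finger opening in m; "finger_force": force on a finger pad.
Only numpy, scipy, OpenCV 4.12 (cv2) and the standard library are available. Lean on these libraries where they do the work, as an engineer would, in place of code of your own. Each camera call takes 0.05 s, during which the arm holds its last target. There are 200 camera calls.

## Working session

There is one attempt and no reset: what is moved stays moved. The work goes in short steps, Python scripts to look and compute and a shell command to move; the robot and the scene stay as the last step left them, time stands still between calls to the robot, and variables do not carry over. Pictures are saved under pics/ and viewed, at most 10 in all, crops included, and the job is handed in when it is done.

```bash
mkdir -p pics; ls
cat > h.py <<'E'
import numpy as np, cv2
from station import env
from scipy.spatial.transform import Rotation as R
def ray(cam,px):
    c=env.get_calibration(cam);T=np.array(c["cam_to_world"]);K=np.array(c["intrinsics"])
    d=np.linalg.inv(K)@[px[0],px[1],1.]; d=T[:3,:3]@[d[0],-d[1],-d[2]]
    return T[:3,3],d
def onz(cam,px,z):
    o,d=ray(cam,px);return o+d*(z-o[2])/d[2]
def proj(cam,p):
    c=env.get_calibration(cam);T=np.array(c["cam_to_world"]);K=np.array(c["intrinsics"])
    q=T[:3,:3].T@(np.array(p)-T[:3,3]);q=K@[q[0],-q[1],-q[2]];return q[:2]/q[2]
E
python3 - <<'E'
from h import *
ims=[]
for c in("scene","side"):
    im=env.capture(c);cv2.imwrite(f"pics/{c}0.png",im[...,::-1])
    k=env.get_calibration(c);print(c,{a:(np.round(b,4).tolist() if not isinstance(b,str) else b) for a,b in k.items()})
    for q in("roller","spare","slicer","rack_a","clip_left","gearbox","mark_left"):
        try: print(c,q,[(np.round(r["position"]).tolist(),round(r["p"],2)) for r in env.search_frame(q,c)][:5])
        except Exception as e: print(q,e)
print(env.get_state()["time_s"])
E
```

```text
pics
scene {'intrinsics': [[376.8053, 0.0, 320.2591], [0.0, 376.8053, 201.655], [0.0, 0.0, 1.0]], 'cam_to_world': [[0.4786, -0.4734, 0.7395, 1.2435], [0.8777, 0.2802, -0.3887, -0.304], [-0.0232, 0.8351, 0.5496, 0.6181], [0.0, 0.0, 0.0, 1.0]]}
scene roller [([436.0, 250.0], 0.91), ([315.0, 183.0], 0.65), ([341.0, 203.0], 0.53)]
scene spare [([384.0, 220.0], 0.92)]
scene slicer [([200.0, 242.0], 0.56)]
scene rack_a [([340.0, 210.0], 0.85), ([383.0, 234.0], 0.64)]
scene clip_left [([426.0, 194.0], 0.3)]
scene gearbox [([203.0, 242.0], 0.73)]
scene mark_left [([202.0, 242.0], 0.8)]
side {'intrinsics': [[483.0937, 0.0, 314.5208], [0.0, 483.0937, 195.0818], [0.0, 0.0, 1.0]], 'cam_to_world': [[-0.8854, 0.3571, -0.2976, 0.1873], [-0.4645, -0.6553, 0.5956, 0.7538], [0.0177, 0.6656, 0.7461, 1.0107], [0.0, 0.0, 0.0, 1.0]]}
side roller [([316.0, 261.0], 0.85), ([195.0, 253.0], 0.84), ([230.0, 315.0], 0.72), ([370.0, 285.0], 0.7)]
side spare [([258.0, 257.0], 0.74)]
side slicer [([368.0, 168.0], 0.95)]
side rack_a [([258.0, 265.0], 0.86), ([317.0, 266.0], 0.61)]
side clip_left []
side gearbox [([368.0, 163.0], 0.93)]
side mark_left [([367.0, 165.0], 0.68)]
0.8
```

View pics/scene0.png

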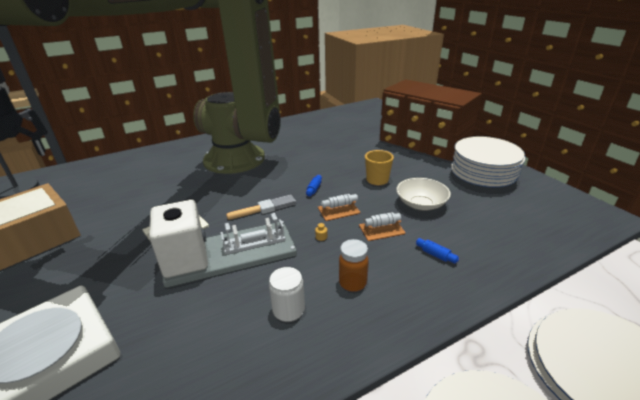

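View pics/side0.png

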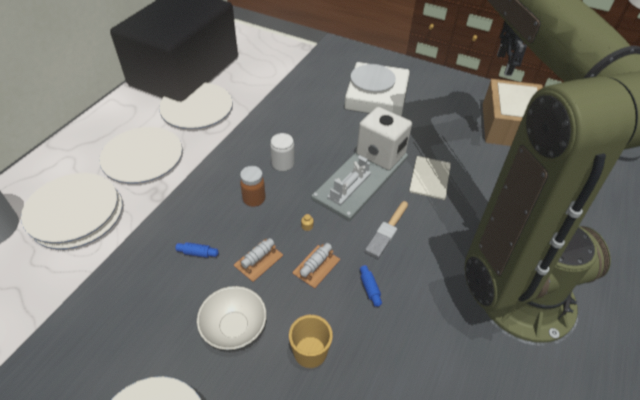

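The scene camera shows racks at (340,205) and (384,222), the slicer carriage around (252,235) and the gearbox at (180,240). In the side camera the racks are at (316,261) and (258,257), and the carriage is near (350,180). The things that could be taken for the roller are the blue dowels at scene (315,185) and (436,250), which are excluded by colour, and the spare, which is on one of the two racks. A crop should tell the two rollers apart.

Run:
```python
from h import *
a=cv2.imread("pics/scene0.png");b=cv2.imread("pics/side0.png")
def cr(im,x,y,w,h,W,H): return cv2.resize(im[y:y+h,x:x+w],(W,H),interpolation=cv2.INTER_CUBIC)
t=np.hstack([cr(a,312,185,100,60,400,240),cr(b,225,230,125,75,400,240)])
u=np.hstack([cr(a,205,200,100,75,400,300),cr(b,305,140,110,82,400,300)])
cv2.imwrite("pics/crop0.png",np.vstack([t,u]))
for s,d in(((340,203),(316,261)),((384,220),(258,257))): print(onz("scene",s,.034).round(3),onz("side",d,.034).round(3))
```

```text
[0.492 0.153 0.034] [0.475 0.161 0.034]
[0.619 0.211 0.034] [0.604 0.218 0.034]
```

View pics/crop0.png

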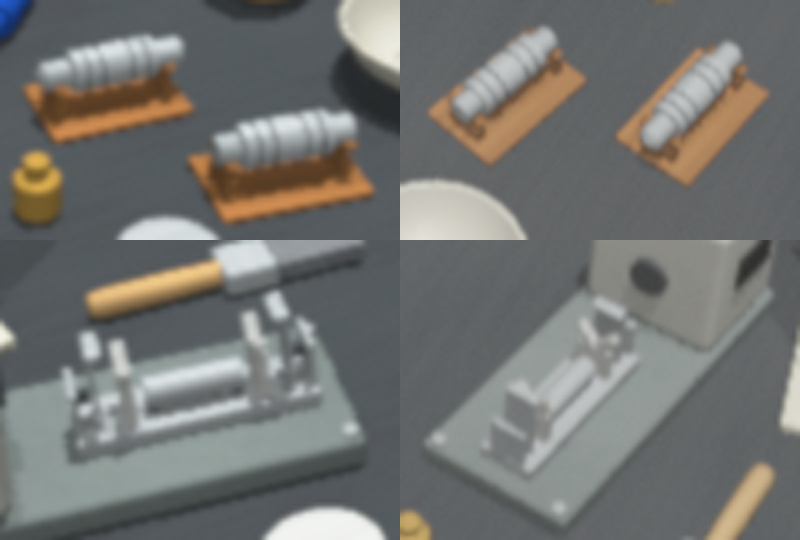

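Scene (340,203), which is side (316,261), is the longer roller with tapered ends, so that is my choice. The spare at scene (384,220) is shorter and square-cut. Next I'll get rough axes for the roller and slicer and the tool's start pose.

```bash
cat >> h.py <<'E'
def tool():
    s=env.get_state();return np.array(s["eef_pos"]),R.from_rotvec(s["eef_rot"]).as_matrix()
def wonz(px,z,pose):
    c=env.get_calibration("wrist");T=np.array(c["T_tool_cam"]);K=np.array(c["intrinsics"])
    u=np.array([(px[0]-K[0,2])/K[0,0],(px[1]-K[1,2])/K[1,1]]);th=np.linalg.norm(u);s=np.sin(th)/max(th,1e-9)
    d=T[:3,:3]@[u[0]*s,-u[1]*s,-np.cos(th)]
    p,M=pose;o=p+M@T[:3,3];d=M@d;return o+d*(z-o[2])/d[2]
def wproj(P,pose):
    c=env.get_calibration("wrist");T=np.array(c["T_tool_cam"]);K=np.array(c["intrinsics"]);p,M=pose
    q=T[:3,:3].T@(M.T@(np.array(P)-p)-T[:3,3]);q=np.array([q[0],-q[1],-q[2]])
    r=np.hypot(q[0],q[1]);th=np.arctan2(r,q[2]);return np.array([K[0,2]+K[0,0]*th*q[0]/r,K[1,2]+K[1,1]*th*q[1]/r])
def togo(P,yaw):  # shift in tool axes (mm) and turn (rad) so tool y lies at world yaw (mod pi)
    p,M=tool();cur=np.arctan2(M[1,1],M[0,1]);d=(cur-yaw+np.pi/2)%np.pi-np.pi/2
    return (M.T@(np.array(P)-p)*1000).round(1),round(d,4)
E
python3 - <<'E'
from h import *
f=lambda p,q:(p.round(3),q.round(3),round(np.degrees(np.arctan2(*(q-p)[1::-1])),1),round(np.linalg.norm(q-p),3))
print("roller scene",f(onz("scene",(323,203),.034),onz("scene",(357,196.7),.034)))
print("roller side",f(onz("side",(304.7,273),.034),onz("side",(329.7,246.2),.034)))
A=lambda x,y:(205+x/4,200+(y-240)/4); B=lambda x,y:(305+(x-400)*.275,140+(y-240)*.2733)
print("scr scene",onz("scene",A(351,428),.02),onz("scene",A(300,325),.02))
print("scr side",onz("side",B(436,440),.02),onz("side",B(560,508),.02))
print("lowroller scene",f(onz("scene",A(145,390),.045),onz("scene",A(245,372),.045)))
print("lowroller side",f(onz("side",B(540,405),.045),onz("side",B(592,358),.045)))
p,M=tool();print(p,M.round(3),env.get_state()["qpos"])
c=env.get_calibration("wrist");print(c)
print(togo((.35,-.2,.3),0),togo((.483,.157,.25),0))
E
```

```text
roller scene (array([0.468, 0.112, 0.034]), array([0.489, 0.212, 0.034]), np.float64(78.1), np.float64(0.102))
roller side (array([0.482, 0.204, 0.034]), array([0.465, 0.106, 0.034]), np.float64(-100.1), np.float64(0.099))
scr scene [ 0.58170617 -0.03574928  0.02      ] [ 0.46770801 -0.0201523   0.02      ]
scr side [ 0.58232289 -0.03891572  0.02      ] [ 0.47172235 -0.02358662  0.02      ]
lowroller scene (array([ 0.514, -0.141,  0.045]), array([ 0.528, -0.081,  0.045]), np.float64(76.5), np.float64(0.061))
lowroller side (array([ 0.52 , -0.087,  0.045]), array([ 0.506, -0.151,  0.045]), np.float64(-102.5), np.float64(0.065))
[ 0.25382593 -0.5436533   0.23127648] [[-0.906 -0.423 -0.   ]
 [-0.423  0.906  0.   ]
 [ 0.     0.    -1.   ]] [-8.00293018e-01  4.01951747e-02  8.48050485e-02  4.97154258e-05
 -1.61548659e+00 -3.33696792e-01]
{'intrinsics': array([[309.70691629,   0.        , 316.07217656],
       [  0.        , 309.70691629, 201.13515457],
       [  0.        ,   0.        ,   1.        ]]), 'T_tool_cam': array([[-3.61839398e-04,  9.65073876e-01,  2.61977637e-01,
         6.75497158e-02],
       [ 9.99999906e-01,  2.86985863e-04,  3.23984926e-04,
         3.07143575e-04],
       [ 2.37485510e-04,  2.61977730e-01, -9.65073890e-01,
        -1.41498567e-01],
       [ 0.00000000e+00,  0.00000000e+00,  0.00000000e+00,
         1.00000000e+00]])}
(array([-232.5,  270.7,  -68.7]), np.float64(-1.134)) (array([-504.1,  537.9,  -18.7]), np.float64(-1.134))
```

```bash
python3 -m creep '-42 28 -3 -0.12 1;-84 56 -6 -0.24 1;-126 83 -9 -0.36 1;-168 111 -12 -0.48 1;-210 139 -15 -0.6 1;-252 167 -18 -0.72 1;-294 195 -21 -0.84 1;-336 222 -24 -0.94 1' && python3 -c "
from h import *
print(togo((.517,-.114,.26),np.radians(-10)),tool()[0])"
```

```text
time_s: 1.6
eef_pos: [0.4632, -0.2013, 0.2557]
eef_rot: [-2.001, 2.421, -0.001]
wrist_force: [1.5, -1.0, -0.8]
width: 0.0852
finger_force: 0.0
(array([-95.9, -36.5,  -4.2]), np.float64(-0.0146)) [ 0.46318354 -0.20128939  0.25570777]
```

```bash
python3 -m creep '-40 -15 0 0 1;-80 -30 0 -0.01 1;-96 -36 -4 -0.01 1;-96 -36 -4 -0.01 1;-96 -36 -4 -0.01 1'
python3 - <<'E'
from h import *
pose=tool();im=env.capture("wrist");cv2.imwrite("pics/w1.png",im[...,::-1]);np.save("w1.npy",np.vstack([pose[0],pose[1]]))
print(pose[0])
for q in("slicer","clip_left","roller","gearbox"):
    print(q,[(np.round(r["position"]).tolist(),round(r["p"],2)) for r in env.search_frame(q,"wrist")][:4])
cv2.imwrite("pics/w1b.png",cv2.resize(im[...,::-1],(800,500),interpolation=cv2.INTER_CUBIC))
E
```

```text
time_s: 2.1
eef_pos: [0.5163, -0.1163, 0.2593]
eef_rot: [2.008, -2.416, 0.0]
wrist_force: [-0.5, 0.6, -0.1]
width: 0.0852
finger_force: 0.0
[ 0.51625513 -0.11632025  0.25926196]
slicer [([315.0, 107.0], 0.68)]
clip_left [([318.0, 235.0], 0.57)]
roller [([373.0, 324.0], 0.75)]
gearbox []
```

View pics/w1b.png

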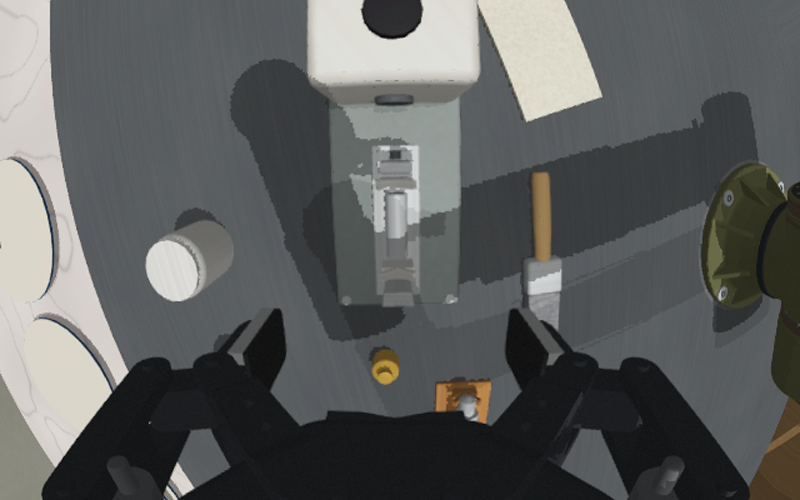

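The wrist view shows the slicer with the gearbox at top (390,40), the carriage from (395,150) to (398,305), base screws at (347,300) and (452,300), and the weight at (385,365). The cone roller's rack is at (463,400). I'll zoom on the carriage.

Run:
```python
import cv2
a=cv2.imread("pics/w1.png")[65:255,255:380]
cv2.imwrite("pics/w1c.png",cv2.resize(a,None,fx=3.1,fy=3.1,interpolation=cv2.INTER_CUBIC))
```

```text
(no output)
```

View pics/w1c.png

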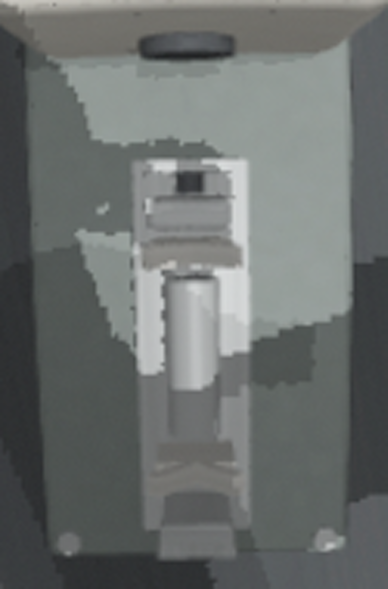

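```bash
cat > m.py <<'E'
from h import *
a=np.load("w1.npy");pose=(a[0],a[1:])
W=lambda x,y,z:wonz((255+x/3.1-.34,65+y/3.1-.34),z,pose)
P=dict(s1=W(68,543,.02),s2=W(327,541,.02),rn=W(192,277,.052),rf=W(192,437,.052),
 cn0=W(192,197,.086),cn1=W(192,230,.086),cf0=W(197,525,.086),cf1=W(197,557,.086),
 L0=W(28,100,.02),L1=W(48,550,.02),R0=W(351,100,.02),R1=W(347,545,.02),
 cl0=W(152,212,.086),cl1=W(232,212,.086),gl=W(35,50,.03),gr=W(350,50,.03))
yaw=lambda p,q:round(np.degrees(np.arctan2(*(q-p)[1::-1])),2)
for k,v in P.items(): print(k,v.round(4))
print("screws x-axis",yaw(P["s2"],P["s1"]),"clip x", yaw(P["cl1"],P["cl0"]))
print("roller",yaw(P["rn"],P["rf"]),np.linalg.norm(P["rf"]-P["rn"]),"clips",yaw(P["cn0"],P["cf1"]),np.linalg.norm(P["cf1"]-P["cn0"]),np.linalg.norm(P["cf0"]-P["cn1"]))
print("edges",yaw(P["L0"],P["L1"]),yaw(P["R0"],P["R1"]), "mid",(P["rn"]+P["rf"])/2,(P["cn0"]+P["cf1"])/2,(P["cn1"]+P["cf0"])/2)
E
python3 m.py
```

```text
s1 [ 0.5832 -0.0372  0.02  ]
s2 [ 0.4735 -0.0176  0.02  ]
rn [ 0.5094 -0.1428  0.052 ]
rf [ 0.5205 -0.0832  0.052 ]
cn0 [ 0.504  -0.1725  0.086 ]
cn1 [ 0.506  -0.1619  0.086 ]
cf0 [ 0.5229 -0.0609  0.086 ]
cf1 [ 0.5251 -0.0488  0.086 ]
L0 [ 0.5604 -0.2214  0.02  ]
L1 [ 0.5925 -0.0355  0.02  ]
R0 [ 0.4353 -0.1981  0.02  ]
R1 [ 0.4651 -0.0141  0.02  ]
cl0 [ 0.5177 -0.1701  0.086 ]
cl1 [ 0.492  -0.1653  0.086 ]
gl [ 0.5525 -0.2391  0.03  ]
gr [ 0.434  -0.2171  0.03  ]
screws x-axis -10.13 clip x -10.54
roller 79.47 0.060580766626639256 clips 80.28 0.12548295867249235 0.10239490614674993
edges 80.18 80.81 mid [ 0.51494682 -0.11299244  0.052     ] [ 0.51455742 -0.11067513  0.086     ] [ 0.5144421 -0.1113666  0.086    ]
```

```bash
python3 -c "
from h import *
print(togo((.478,.158,.22),np.radians(-11)))"
```

```text
(array([-263.2,   88. ,   39.3]), np.float64(0.0065))
```

```bash
python3 -m creep '-45 15 0 0 1;-90 30 0 0 1;-135 45 0 0 1;-180 60 10 0 1;-225 75 25 0 1;-263 88 39 0 1;-263 88 39 0 1;-263 88 39 0 1'
python3 - <<'E'
from h import *
pose=tool();im=env.capture("wrist")[...,::-1];np.save("w2.npy",np.vstack([pose[0],pose[1]]))
cv2.imwrite("pics/w2.png",im)
print([(np.round(r["position"]).tolist(),round(r["p"],2)) for r in env.search_frame("roller","wrist")], wproj((.478,.158,.034),pose))
u,v=wproj((.478,.158,.034),pose).astype(int);x0,y0=max(u-70,0),max(v-70,0);print(x0,y0)
cv2.imwrite("pics/w2c.png",cv2.resize(im[y0:y0+140,x0:x0+140],None,fx=4,fy=4,interpolation=cv2.INTER_CUBIC))
E
```

```text
time_s: 3.15
eef_pos: [0.4778, 0.1587, 0.2199]
eef_rot: [2.009, -2.414, 0.0]
wrist_force: [0.2, 0.0, 0.7]
width: 0.0853
finger_force: 0.0
[([313.0, 180.0], 0.87), ([429.0, 149.0], 0.81), ([144.0, 279.0], 0.62)] [314.51865682 180.8474538 ]
244 110
```

View pics/w2c.png

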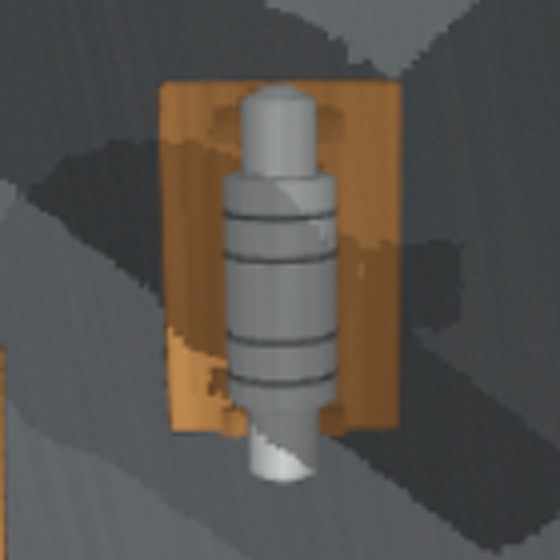

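The crop shows the cone-ended roller with drum (225–338, 175–405) and tapered ends at y≈85 and 482, so it's the right one. Next I'll compute its axis and middle.

Run:
```python
from h import *
a=np.load("w2.npy");pose=(a[0],a[1:])
W=lambda x,y,z:wonz((244+x/4-.375,110+y/4-.375),z,pose)
n,f=W(279.5,86,.036),W(284.5,481,.036);dn,df=W(280.5,173,.049),W(283.5,407,.049)
jn,jf=W(279.5,130,.04),W(284.5,440,.04)
for p,q in((n,f),(dn,df),(jn,jf)): print(((p+q)/2).round(4),np.linalg.norm(p-q).round(4),np.degrees(np.arctan2(*(q-p)[1::-1])).round(2))
b0,b1=W(160,82,.006),W(170,430,.006);c0,c1=W(402,82,.006),W(400,430,.006)
print("board",((b0+b1+c0+c1)/4).round(4),[np.degrees(np.arctan2(*(q-p)[1::-1])).round(2) for p,q in((b0,b1),(c0,c1))])
print(W(281.5,290,.045))
p,M=tool();print("tool y yaw",np.degrees(np.arctan2(M[1,1],M[0,1])))
print(togo((.4788,.1575,.015),np.radians(-10)))
```

```text
[0.4786 0.1589 0.036 ] 0.109 80.14
[0.4781 0.1569 0.049 ] 0.0617 80.15
[0.4784 0.1578 0.04  ] 0.0842 80.33
board [0.478  0.1562 0.006 ] [np.float64(79.95), np.float64(80.24)]
[0.47833367 0.15706231 0.045     ]
tool y yaw 169.3932310708874
(array([ 3.000e-01, -2.000e-01,  2.059e+02]), np.float64(-0.0106))
```

```bash
python3 -m creep '0 0 45 -0.012 1;0 0 90 -0.012 1;0 0 135 -0.012 1;0 0 170 -0.012 1;0 0 190 -0.012 1;0 0 204 -0.012 1;0 0 204 -0.012 1;0 0 204 -0.012 1' 60 && python3 -c "
from h import *
print(togo((.4784,.1575,.015),np.radians(-9.9)))"
```

```text
time_s: 4.05
eef_pos: [0.4789, 0.1585, 0.0175]
eef_rot: [-2.02, 2.403, -0.001]
wrist_force: [-0.4, -0.3, 0.6]
width: 0.0856
finger_force: 0.0
(array([1.1, 0.3, 2.5]), np.float64(0.0001))
```

```bash
python3 -m creep '1 0.3 2 0 0.2;1 0.3 2 0 -0.2;1 0.3 2 0 -1;1 0.3 2 0 -1;1 0.3 2 0 -1;1 0.3 2 0 -1;1 0.3 2 0 -1;1 0.3 2 0 -1' 60
```

```text
time_s: 4.85
eef_pos: [0.4797, 0.158, 0.0159]
eef_rot: [-2.02, 2.4, -0.004]
wrist_force: [6.7, -1.8, 1.5]
width: 0.0281
finger_force: 59.3
```

```bash
python3 -m creep '0 0 -20 0 -1;0 0 -60 0 -1;0 0 -100 0 -1;0 0 -140 0 -1;0 0 -150 0 -1;0 0 -150 0 -1;0 0 -150 0 -1'
python3 - <<'E'
from h import *
print(env.get_state()["wrist_force"])
pose=tool();im=env.capture("wrist")[...,::-1];np.save("w3.npy",np.vstack([pose[0],pose[1]]));cv2.imwrite("pics/w3.png",im)
r=[(np.round(r["position"]).tolist(),round(r["p"],2)) for r in env.search_frame("roller","wrist")];print(r)
c=pose[0]-pose[1][:,2]*.019;u,v=wproj(c,pose).astype(int);print(u,v)
cv2.imwrite("pics/w3c.png",cv2.resize(im[max(v-80,0):v+80,u-90:u+90],None,fx=3.5,fy=3.5,interpolation=cv2.INTER_CUBIC))
ax=np.array([np.cos(np.radians(80)),np.sin(np.radians(80)),0])
print(togo(np.array([.5147,-.1117,.165]),np.radians(-9.9)))
E
```

```text
time_s: 5.55
eef_pos: [0.4767, 0.1577, 0.1621]
eef_rot: [2.021, -2.402, -0.002]
wrist_force: [-0.5, 0.3, -2.6]
width: 0.0282
finger_force: 59.8
[-0.48863531  0.34023326 -2.57406057]
[([121.0, 302.0], 0.83), ([313.0, 247.0], 0.64), ([449.0, 159.0], 0.61), ([215.0, 233.0], 0.44)]
313 273
(array([258.6, -83.6,  -3. ]), np.float64(0.0008))
```

View pics/w3c.png

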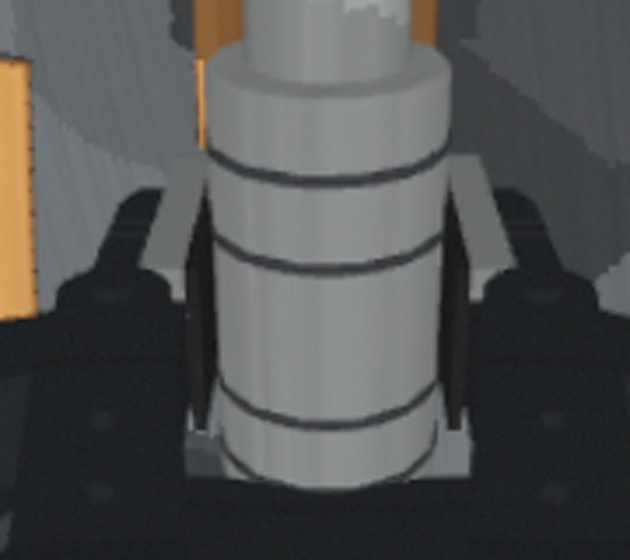

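The roller is held level across the drum. Using the grooves I'll compute its axial offset in the grip: tops at rows 185, 270, 425 and 487 of the crop, near drum end at 95.

Run:
```python
from h import *
a=np.load("w3.npy");pose=(a[0],a[1:]);M=pose[1]
print("tilt",M[:,2].round(4))
for y in(95,185,270,425,487):
    P=wonz((223+330/3.5-.36,193+y/3.5-.36),pose[0][2]+.019+.015,pose);print(y,(M.T@(P-pose[0])*1000).round(1))
a=np.load("w2.npy");p2=(a[0],a[1:])
for y in(173,219,262,343,384,407): print(y,(p2[1].T@(wonz((244+282/4-.375,110+y/4-.375),.049,p2)-np.array([.4783,.1575,.049]))*1000).round(1))
```

```text
tilt [-2.8e-03 -6.0e-04 -1.0e+00]
95 [ 30.6   1.4 -34. ]
185 [ 20.3   1.4 -34. ]
270 [  9.9   1.4 -34. ]
425 [-11.5   1.4 -34. ]
487 [-21.3   1.4 -34. ]
173 [31.5  0.1  0. ]
219 [19.7  0.1  0. ]
262 [8.6 0.1 0. ]
343 [-12.8   0.   -0. ]
384 [-23.9  -0.   -0. ]
407 [-30.2  -0.   -0. ]
```

```bash
python3 -m creep '45 -15 0 0 -1;90 -30 0 0 -1;135 -45 0 0 -1;180 -60 0 0 -1;225 -75 0 0 -1;250 -82 20 0 -1;259 -84 40 0 -1;259 -84 40 0 -1' && python3 -m creep '0 0 0 0 -1;0 0 0 0 -1;0 0 0 0 -1' && python3 -c "
from h import *
print(togo((.5146,-.1123,.11),np.radians(-9.9)),tool()[1][:,2])"
```

```text
time_s: 6.45
eef_pos: [0.5133, -0.113, 0.1188]
eef_rot: [2.015, -2.402, -0.009]
wrist_force: [-0.5, 0.3, -3.4]
width: 0.0283
finger_force: 59.8
time_s: 6.75
eef_pos: [0.5165, -0.1111, 0.1251]
eef_rot: [-2.023, 2.402, -0.001]
wrist_force: [0.2, -0.3, -2.2]
width: 0.0284
finger_force: 59.8
(array([ 1.5,  1.7, 15.1]), np.float64(0.0021)) [ 1.51783031e-03  7.59803569e-05 -9.99998845e-01]
```

```bash
python3 -m creep '1.5 1.5 15 0.002 -1;1.5 1.5 30 0.002 -1;1.5 1.5 38 0.002 -1;1.5 1.5 38 0.002 -1;1.5 1.5 38 0.002 -1;1.5 1.5 38 0.002 -1'
python3 - <<'E'
from h import *
print(togo((.5146,-.1123,.0855),np.radians(-9.9)),tool()[1][:,2])
pose=tool();im=env.capture("wrist")[...,::-1];np.save("w4.npy",np.vstack([pose[0],pose[1]]));cv2.imwrite("pics/w4.png",im)
u,v=wproj((.506,-.16,.086),pose).astype(int);print(u,v)
a=im[max(v-60,0):v+140,u-100:u+100]
b=env.capture("scene")[...,::-1];c=env.capture("side")[...,::-1]
cv2.imwrite("pics/w4c.png",np.hstack([cv2.resize(a,(400,400),interpolation=2),np.vstack([cv2.resize(b[195:275,205:305],(400,300)),cv2.resize(c[140:222,305:415],(400,300))])[:400] if 0 else cv2.resize(b[180:270,215:305],(400,400),interpolation=2)]))
E
```

```text
time_s: 7.35
eef_pos: [0.5146, -0.1131, 0.0867]
eef_rot: [-2.02, 2.406, -0.001]
wrist_force: [0.0, 0.3, -1.8]
width: 0.0281
finger_force: 59.8
(array([-0.8,  0.1,  1.2]), np.float64(-0.0012)) [ 9.44259927e-04 -1.51783114e-04 -9.99999543e-01]
314 160
```

View pics/w4c.png

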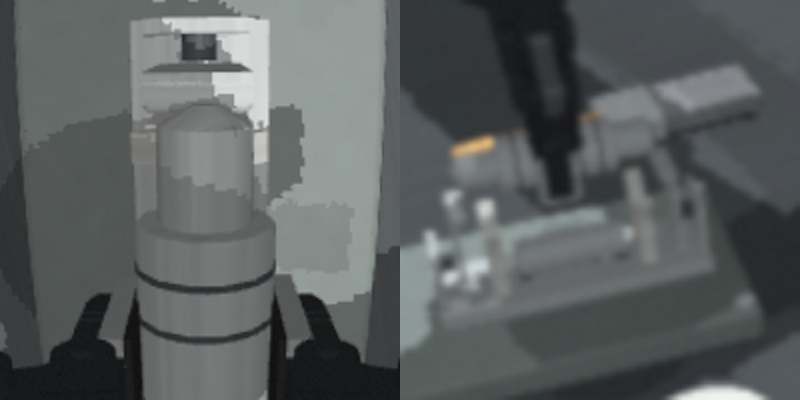

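The roller hangs centred over the −y clip, and both clips are in line with its ends. I'll feel downward in small steps.

```bash
python3 -m creep '-1 0 2 0 -1;-1 0 4 0 -1;-1 0 6 0 -1;-1 0 7 0 -1;-1 0 7 0 -1;-1 0 7 0 -1'; python3 -m creep '0 0 1 0 -1;0 0 2 0 -1;0 0 2 0 -1'
```

```text
time_s: 8.1
eef_pos: [0.5144, -0.1121, 0.0791]
eef_rot: [2.02, -2.406, -0.0]
wrist_force: [0.0, 0.1, -1.9]
width: 0.0282
finger_force: 59.8
time_s: 8.4
eef_pos: [0.5143, -0.112, 0.0769]
eef_rot: [2.02, -2.406, -0.001]
wrist_force: [0.0, 0.5, -2.2]
width: 0.0283
finger_force: 59.8
```

```bash
python3 -m creep '0 0 0.5 0 -1;0 0 1 0 -1;0 0 1 0 -1'; python3 -m creep '0 0 0.5 0 -1;0 0 1 0 -1;0 0 1 0 -1';python3 -m creep '0 0 0.5 0 -1;0 0 1 0 -1;0 0 1 0 -1'
```

```text
time_s: 8.7
eef_pos: [0.5144, -0.112, 0.076]
eef_rot: [2.02, -2.406, -0.0]
wrist_force: [-0.3, 0.2, -1.7]
width: 0.0283
finger_force: 59.8
time_s: 9.0
eef_pos: [0.5144, -0.1121, 0.0751]
eef_rot: [2.02, -2.406, 0.0]
wrist_force: [0.1, 0.9, -1.2]
width: 0.0282
finger_force: 59.8
time_s: 9.3
eef_pos: [0.5145, -0.1121, 0.0742]
eef_rot: [-2.02, 2.406, -0.0]
wrist_force: [-0.5, -1.1, -0.9]
width: 0.0281
finger_force: 59.8
```

```bash
for i in 1 2 3; do python3 -m creep '0 0 0.5 0 -1;0 0 1 0 -1;0 0 1 0 -1' | grep -E "eef_pos|wrist"; done
```

```text
eef_pos: [0.5146, -0.1121, 0.0734]
wrist_force: [-0.5, -1.3, 1.3]
eef_pos: [0.5148, -0.1122, 0.0726]
wrist_force: [-0.7, -1.6, 3.2]
eef_pos: [0.5149, -0.1121, 0.0718]
wrist_force: [0.1, -0.4, 4.3]
```

```bash
for i in 1 2 3; do python3 -m creep '0 0 0.5 0 -1;0 0 1 0 -1;0 0 1 0 -1' | grep -E "eef_|wrist"; done
```

```text
eef_pos: [0.5151, -0.1122, 0.0711]
eef_rot: [-2.02, 2.405, -0.002]
wrist_force: [0.2, -1.1, 6.0]
eef_pos: [0.5152, -0.1122, 0.0702]
eef_rot: [-2.019, 2.405, -0.003]
wrist_force: [1.2, -0.1, 5.2]
eef_pos: [0.514, -0.112, 0.0676]
eef_rot: [2.02, -2.406, -0.001]
wrist_force: [-1.0, -0.8, 2.3]
```

```bash
for i in 1 2 3; do python3 -m creep '0 0 1 0 -1;0 0 2 0 -1;0 0 2 0 -1' | grep -E "eef_|wrist"; done
```

```text
eef_pos: [0.5142, -0.112, 0.0654]
eef_rot: [2.02, -2.406, -0.001]
wrist_force: [0.5, -1.3, 0.3]
eef_pos: [0.5143, -0.112, 0.0634]
eef_rot: [2.02, -2.406, -0.001]
wrist_force: [1.9, -2.6, -2.5]
eef_pos: [0.5136, -0.1118, 0.0608]
eef_rot: [2.019, -2.405, -0.003]
wrist_force: [1.6, -1.1, -7.3]
```

```bash
for i in 1 2 3; do python3 -m creep '0 0 0.5 0 -1;0 0 1 0 -1;0 0 1 0 -1' | grep -E "eef_|wrist"; done
```

```text
eef_pos: [0.5137, -0.1119, 0.0602]
eef_rot: [2.019, -2.405, -0.002]
wrist_force: [-0.3, -0.7, -6.5]
eef_pos: [0.5143, -0.112, 0.0599]
eef_rot: [2.02, -2.406, -0.0]
wrist_force: [-0.8, -0.5, -6.3]
eef_pos: [0.5148, -0.1121, 0.0593]
eef_rot: [-2.02, 2.405, -0.001]
wrist_force: [0.8, 0.2, -4.5]
```

```bash
for i in 1 2; do python3 -m creep '0 0 0.5 0 -1;0 0 1 0 -1;0 0 1 0 -1' | grep -E "eef_|wrist|width"; done
```

```text
eef_pos: [0.5146, -0.1121, 0.0583]
eef_rot: [-2.02, 2.406, -0.001]
wrist_force: [0.8, -1.9, -3.4]
width: 0.0283
eef_pos: [0.5149, -0.1121, 0.0578]
eef_rot: [-2.02, 2.405, -0.002]
wrist_force: [1.4, -1.7, -0.3]
width: 0.0281
```

```bash
for i in 1 2 3; do python3 -m creep '0 0 0.5 0 -1;0 0 1 0 -1;0 0 1 0 -1' | grep -E "eef_|wrist|width"; done
```

```text
eef_pos: [0.5153, -0.1122, 0.0572]
eef_rot: [-2.019, 2.405, -0.003]
wrist_force: [2.8, -1.5, 4.8]
width: 0.0282
eef_pos: [0.5157, -0.1122, 0.0568]
eef_rot: [-2.019, 2.404, -0.004]
wrist_force: [1.0, -1.1, 8.1]
width: 0.0283
eef_pos: [0.5159, -0.1123, 0.0566]
eef_rot: [-2.019, 2.403, -0.005]
wrist_force: [-0.3, 0.1, 10.8]
width: 0.0283
```

It's seated: pushing about 13 N net no longer moves it, and the TCP is at home height. I'll relax and let go.

```bash
python3 -m creep '0 0 -2 0 -1;0 0 -3 0 -1;0 0 -3 0 -0.2;0 0 -3 0 0.2;0 0 -3 0 0.4;0 0 -3 0 0.4;0 0 -3 0 0.4;0 0 -3 0 0.4' && python3 -m creep '0 0 -15 0 0.4;0 0 -40 0 0.4;0 0 -80 0 0.4;0 0 -120 0 0.4;0 0 -160 0 0.4;0 0 -195 0 0.4;0 0 -195 0 0.4;0 0 -195 0 0.4'
python3 - <<'E'
from h import *
pose=tool();im=env.capture("wrist")[...,::-1];np.save("w5.npy",np.vstack([pose[0],pose[1]]));cv2.imwrite("pics/w5.png",im)
u,v=wproj((.5147,-.1117,.075),pose).astype(int);print(u,v)
a=im[max(v-75,0):v+75,u-75:u+75];b=env.capture("scene")[...,::-1]
cv2.imwrite("pics/w5c.png",np.hstack([cv2.resize(a,(400,400),interpolation=2),cv2.resize(b[190:280,215:305],(400,400),interpolation=2)]))
E
```

```text
time_s: 15.2
eef_pos: [0.5143, -0.112, 0.057]
eef_rot: [2.02, -2.406, -0.0]
wrist_force: [0.3, -0.2, -0.2]
width: 0.06
finger_force: 0.0
time_s: 16.0
eef_pos: [0.5147, -0.112, 0.2539]
eef_rot: [-2.018, 2.404, -0.002]
wrist_force: [-0.1, -0.0, -1.6]
width: 0.0595
finger_force: 0.0
315 182
```

View pics/w5c.png

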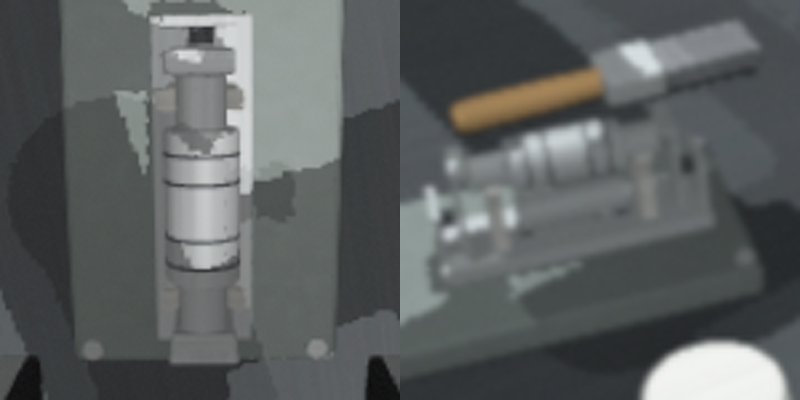

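Run:
```python
from h import *
ax=np.array([np.cos(np.radians(80)),np.sin(np.radians(80)),0]);m=np.array([.5147,-.1117,.075])
f=lambda q:((q-[215,190])*400/90+[400,0]).round()
for z in(0,.01,.02):print(z,[f(proj("scene",m+ax*t+[0,0,z])) for t in(-.031,0,.031)])
print("lower",[f(proj("scene",np.array([m[0],m[1],.042])+ax*t)) for t in(-.03,.03)])
a=np.load("w5.npy");p=(a[0],a[1:]);u,v=wproj(m,p).astype(int);g=lambda q:((q-[u-75,v-75])*400/150).round()
for z in(.075,.085,.095):print(z,[g(wproj(np.array([m[0],m[1],z+.015])+ax*t,p)) for t in(-.031,.031)], "width",(g(wproj(np.array([m[0],m[1],z])+.015*np.array([ax[1],-ax[0],0]),p))-g(wproj(np.array([m[0],m[1],z])-.015*np.array([ax[1],-ax[0],0]),p))))
```

```text
0 [array([504., 164.]), array([561., 152.]), array([617., 140.])]
0.01 [array([501., 149.]), array([558., 137.]), array([615., 126.])]
0.02 [array([498., 134.]), array([556., 122.]), array([613., 111.])]
lower [array([514., 212.]), array([621., 188.])]
0.075 [array([201., 129.]), array([201., 288.])] width [-76.   0.]
0.085 [array([201., 132.]), array([201., 296.])] width [-78.   0.]
0.095 [array([200., 135.]), array([201., 305.])] width [-81.   0.]
```

The drum shows at (565,152) in the scene crop, against (561,152) predicted for fully home. It is level, with both ends under the clip tops, so I'm handing in.

```bash
python3 -c "
from station import env
print(env.finish_job())"
```

```text
the job is handed in; nothing more can be done
None
```

The cone-ended roller is snapped home and level between the clips and released, with a peak wrist reading of about 11 N; the spare and everything else were left alone, and the job is handed in (no verdict was shown).

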